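# Undo the clamp nut and open the filings trap

### The job

Open the blue filings trap. Its clamp nut may have a left-hand or a right-hand thread and nothing shows which, so find out by trying the red-tipped lever, without forcing it, and swing it a good quarter turn the way that gives. Then swing the metal flap up by its black rail, over past vertical, and lower it gently onto its rubber stops, never letting it fall; leave everything released and the jar, brick and hammer where they are.

Things in the scene. Friction and masses are not known exactly. Their poses are not given: they have to be found in the camera images.
- trap: Blue steel box fixed to the bench, 80 mm high: walls from -65 to 65 mm along its x and -65 to 75 mm along its y, open on top under the flap. On its -x side (towards the robot) is a 50 mm high deck (x -140 to -65 mm, y -70 to 30 mm) with a round boss (27 mm radius, top at 87.5 mm) that carries the clamp nut at x = -100, y = -20 mm. Origin: underside, on the bench; z up; its yaw varies by up to 0.3 rad.
- nut (a point): Centre of the brass hex nut (34 mm across corners, 20 mm high), on its vertical turning axis, 105.5 mm above the bench. Under the nut sits a steel dog 20 mm wide that reaches 50 mm from the axis, opposite to the lever, over the flap's edge and locks it; turned by 1 rad or more it is clear of the flap.
- lever (a point): Point on the axis of the lever, a level round steel bar 12 mm thick, 55 mm from the nut's axis and 119.5 mm above the bench, with at least 60 mm of air below it outside the deck's boss. The straight bar runs from 28 to 80 mm from the nut's axis and ends in a red ball of 24 mm diameter centred at 84 mm. At joint value 0 it points along the trap's -x.
- clamp (a joint): Angle of nut and lever together, rad, 0 within 0.02 at the start with the nut tight, growing counter-clockwise seen from above. The loosening way (positive or negative, drawn at random, unmarked) turns on at about 3 N of sideways push on the lever point to an end stop at 1.9 rad, and stays where it is left; the other way it stops after about 0.1 rad, and springs on to no more than 0.25 rad if pressed hard.
- flap (a joint): Opening angle of the flap, rad: 0 closed and level, 1.57 upright, 2.5 lying back on its stops. Free hinge, nothing holds it in between: it falls either way.
- flap_hinge (a point): Middle of the flap's hinge axis, 83 mm above the bench at trap x = 0, y = 70 mm; the axis runs along the trap's x. The flap (aluminium, 128 x 135 x 6 mm, 0.25 to 0.5 kg) reaches from it along the trap's -y when closed.
- rail (a point): Middle of the flap's black rail: a round bar 10 mm thick along the trap's x, 80 mm long (70 mm free between its two brackets), 175 mm from the hinge axis in the flap's mid-plane, with a free gap of 35 mm to the flap's edge; 83 mm above the bench when closed and beyond the box's wall, with only the bench below. It moves on a circle about the hinge: at angle a it is at trap y = 70 - 175 cos a, z = 83 + 175 sin a (mm). Its orientation turns with the flap.
- jar: White jar with green cap, 64 mm diameter, 100 mm high, loose, 0.3 kg; origin at its underside.
- firebrick: Tan brick 60 x 200 x 40 mm, loose, on the trap's far (+x) side; origin at its underside.
- hammer: Hammer about 220 mm long lying on the bench on the trap's -y side, loose.

How it is judged:
By the outcome, as a careful person would: the job done as asked, in the order asked, and still so for the second after the job is handed in, with the robot touching nothing.
It also fails if it takes over 61 s, if anything falls off the work surface, if the arm or the gripper's body presses on something with over 40 N, if the wrist force passes 120 N, or if a joint passes its speed limit or range.

### The arm

A 6-joint arm with a two-finger parallel gripper is mounted at the origin on the work surface. World frame = base frame: x ahead of the robot, y to its left, z up, the work surface at z = 0. Lengths are in mm, angles in rad, forces in N, time in s.
With the tool pointing down it reaches from about 400 to 925 mm from the base axis. Payload 3.4 kg.
Tool frame: the origin (TCP) lies between the finger pads; the fingertips stand 25 mm ahead of it and the grasp point (between the pads) lies 6 mm ahead of it; z points along the fingers, y is the direction in which the jaws open and shut (so a half turn about z gives the same grasp; the last joint's range is limited). The gripper opens to 85 mm and grips with 20 to 120 N. Pads are 22 mm wide; open, the fingers measure 114 mm over their backs; the gripper's body (76 mm by 85 mm) begins 54 mm behind the grasp point. The pads swing forward as they close: fully open they stand 13 mm farther back than shut.
Start: joints at [-1.395, 0.307, 1.506, -0, 1.328, -0.073], TCP at [141.564, -557.307, 256.305] pointing down, gripper open.
Joint ranges: [-3.12, 3.12], [-1.05, 2.28], [0.14, 2.33], [-1.42, 4.57], [0.1, 2.73], [-2.68, 2.68]. Speed limits (rad/s): [2.57, 2.57, 3.14, 3.14, 3.14, 3.14].

### API

Orientations are given as a unit quaternion [x, y, z, w].
In Python, from bench import env gives the robot as it stands.
- The arm moves only by the tool play_rows, never from a script. Its argument "series" is a list of rows, each an object of numbers: "dx", "dy", "dz": the shift along the tool's x, y, z in units of 40 mm (1.0 is 40 mm); "spin": the turn about the tool's z in units of 5 degrees (1.0 is 5 degrees); "jaw": the closure, from -1 (fully open) to 1 (shut). A call has 1 to 5 rows; each row shifts and turns the commanded pose from where the row before left it, along the tool's axes as they then stand; what a row does not reach is not made up. A row lasts 1/8 s, in which the tool goes at most 62.5 mm and 10.7 degrees, less where a joint would pass 70% of its speed; a pose out of reach is approached as far as the arm can. A call is refused whole if a number of a shift passes 1 or a number of a turn 1, either way. A call with a gripper value outside its range is refused whole. The fingers move at their own pace and stop on an object; the grip force is fixed at half the most. Time passes only in rows, so rows that do not move let the fingers close. It gives the time, the measured TCP pose, the force and the opening at its end, in the units of the state.
- env.observe(): the state, without advancing time (a new reading comes with each control period).
- env.get_image(name): name is "side" or "top"; returns a dict with "image" (420x560x3 uint8, red, green, blue), "depth" (420x560 float32, mm along the optical axis (not along the pixel's ray), 0 where there is no reading), "mtx" (3x3 intrinsics, pixels), "R" (3x3) and "t" (3): a world point X has camera coordinates R X + t. Camera axes: x right, y down, z forward; pixel columns grow to the right and rows downward; lengths in mm; the calibration is good to about 2 mm. A picture is of the moment at which its call begins.
- env.finish_job(): hands the job in, once; it reports no verdict.
The state is a dict: "time": time; "q": joint angles; "joint_vel": joint speeds; "joint_torque": joint torques, N m; "tool_pos": TCP position; "orientation": TCP orientation; "contact_force": force on the tool from outside, world axes, zero at the start; "ft_torque": the same for the moment, N m; "opening": finger opening in mm.
Only numpy, scipy, OpenCV 4.12 (cv2) and the standard library are available. Lean on these libraries where they do the work, as an engineer would, in place of code of your own. Each camera call takes 0.05 s, during which the arm holds its last target. There are 200 camera calls.

## Working session

There is one attempt and no reset: what is moved stays moved. The work goes in short steps, Python scripts to look and compute and a tool call to move; the robot and the scene stay as the last step left them, time stands still between calls to the robot, and variables do not carry over. Pictures are saved under pics/ and viewed, about 8 in all and at most 12, crops included, and the job is handed in when it is done.

Besides the shell and the picture viewer there is one more tool, called after "Emit:" as name([rows], argument=value, ...), one row to a line, values as JSON. play_rows: Moves the arm, as the interface text tells. Its arguments: {"type":"object","properties":{"series":{"type":"array"}},"required":["series"]}

```bash
ls; mkdir -p pics; python3 - <<'E'
from bench import env
import cv2,numpy as np
print(env.observe())
for n in("top","side"):
    d=env.get_image(n); cv2.imwrite(f"pics/{n}0.png",d["image"][:,:,::-1]); np.savez(f"{n}0.npz",**d)
    print(n,d["mtx"],d["R"],d["t"])
E
```

```text
pics
{'time': 0.0, 'q': array([-1.39550494e+00,  3.07592359e-01,  1.50768583e+00,  1.18011981e-06,
        1.32841455e+00, -7.35052667e-02]), 'joint_vel': array([ 0.0013624 , -0.00188616,  0.00119153,  0.00020859,  0.00057468,
        0.00146103]), 'joint_torque': array([-2.82081535e-03, -4.57554817e+01, -2.51917845e+01, -3.83262632e-04,
        1.34202756e-02,  9.79513686e-06]), 'tool_pos': array([ 141.44540423, -556.65259849,  255.36522168]), 'orientation': array([ 9.92271972e-01,  1.24077521e-01, -5.28447006e-05, -1.04870841e-03]), 'contact_force': array([-0.22454897,  0.35951126, -0.39645814]), 'ft_torque': array([ 0.05977232, -0.00784909, -0.03110138]), 'opening': 85.22345740718849}
top [[408.62977577   0.         281.16678973]
 [  0.         408.62977577 213.26839735]
 [  0.           0.           1.        ]] [[-0.05339033 -0.99856748  0.00353051]
 [-0.97562007  0.05140905 -0.21336021]
 [ 0.21287307 -0.01483581 -0.97696722]] [  33.45454976  633.94187628 1013.32423686]
side [[474.39327149   0.         286.49095511]
 [  0.         474.39327149 209.40990092]
 [  0.           0.           1.        ]] [[ 0.86285529 -0.50527368 -0.01338854]
 [-0.39198651 -0.65220251 -0.64882853]
 [ 0.31910394  0.56509326 -0.76081685]] [-545.49693275  317.10977186  901.68931958]
```

View pics/top0.png

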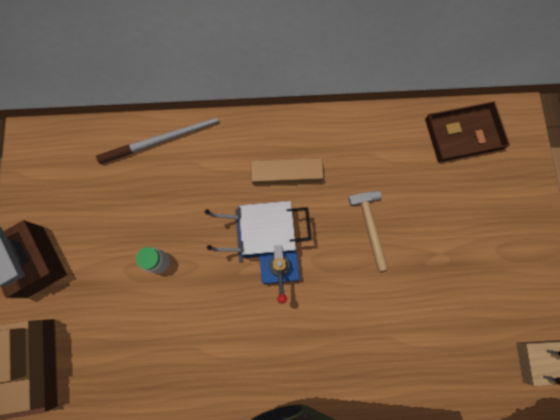

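View pics/side0.png

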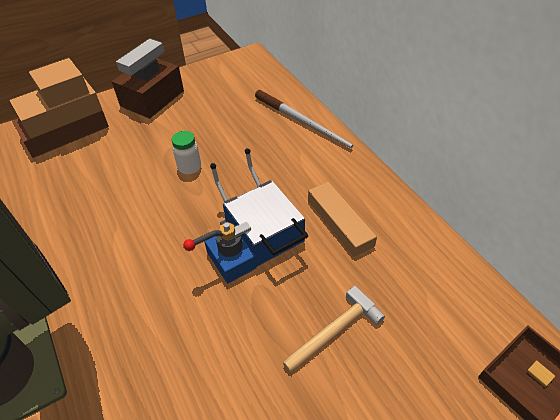

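The top view shows the trap with its white flap at about (267,228), rail at (305,224), nut (279,265) and red ball (282,299). The jar is at (150,260), the brick at (287,170) and the hammer around (370,230). The side view agrees.

```bash
cat > h.py <<'E'
import numpy as np,cv2
def ray(d,u,v,z):
    K,R,t=d["mtx"],d["R"],d["t"]; c=-R.T@t; r=R.T@np.linalg.inv(K)@np.array([u,v,1.]); return c+r*(z-c[2])/r[2]
def blob(m):
    n,l,s,c=cv2.connectedComponentsWithStats(m.astype(np.uint8)); i=1+np.argmax(s[1:,4]); return l==i,c[i],s[i,4]
def red(im):
    i=im.astype(int); return (i[...,0]>130)&(i[...,1]<60)&(i[...,2]<60)
def yawpose():pass
E
python3 - <<'E'
from h import *
for n in("top","side"):
    d=dict(np.load(n+"0.npz")); im=d["image"].astype(int)
    m,c,a=blob(red(im)); print(n,"ball",c,a,ray(d,*c,119.5))
    mn=im.min(2);mx=im.max(2)
    m,c,a=blob((mn>165)&(mx-mn<45)); P=np.argwhere(m)[:,::-1]
    w=np.array([ray(d,*p,86)[:2] for p in P],np.float32)
    r=cv2.minAreaRect(w); print("flap",c,a,ray(d,*c,86),r)
    dep=d["depth"][m]; print("depth z", )
    K,R,t=d["mtx"],d["R"],d["t"]
    pc=np.c_[(P-[K[0,2],K[1,2]])/K[0,0],np.ones(len(P))]*dep[:,None]; X=(pc-t)@R; print(np.median(X,0))
    b=(im[...,0]>150)&(im[...,1]>110)&(im[...,2]<90)&(im[...,0]-im[...,2]>90)
    g=(im[...,1]>100)&(im[...,0]<70)&(im[...,2]<110)
    m,c,a=blob(g);print("cap",c,a,ray(d,*c,100))
E
```

```text
top ball [281.27777778 298.42592593] 54 [413.95701678  11.52424635 119.5       ]
flap [266.1765742  226.81902246] 2271 [597.23104355  40.66246286  86.        ] ((597.1378173828125, 39.96159362792969), (124.10719299316406, 130.95347595214844), 2.3369712829589844)
depth z
[596.988228    41.28044208  86.09670651]
cap [146.79087452 257.47148289] 263 [532.44007383 342.57156579 100.        ]
side ball [188.56578947 243.34210526] 76 [414.66338985  13.82454241 119.5       ]
flap [262.88203753 211.68517809] 2611 [594.18852851  35.84658239  86.        ] ((586.4436645507812, 38.74806213378906), (147.3710479736328, 134.1033477783203), 2.3500447273254395)
depth z
[594.10105693  34.90700532  86.34507177]
cap [182.468 137.888] 250 [531.87551245 341.79519233 100.        ]
```

Emit:
play_rows([
  {"dx": 1,"dy": 0,"dz": 0,"spin": 1,"jaw": -1},
  {"dx": 1,"dy": 0,"dz": 0,"spin": 1,"jaw": -1},
  {"dx": 1,"dy": -1,"dz": 0,"spin": 0.45,"jaw": 0.1},
  {"dx": 1,"dy": -1,"dz": 0,"spin": 0,"jaw": 0.1},
  {"dx": 1,"dy": -1,"dz": 0,"spin": 0,"jaw": 0.1},
])

```text
time: 0.72
tool_pos: [334.7, -413.9, 255.8]
orientation: [1.0, 0.017, -0.0, -0.0]
contact_force: [0.3, 0.1, -0.3]
opening: 38.7
```

Emit:
play_rows([
  {"dx": 1,"dy": -1,"dz": 0,"spin": 0,"jaw": 0.1},
  {"dx": 1,"dy": -1,"dz": 0,"spin": 0,"jaw": 0.1},
  {"dx": 0,"dy": -1,"dz": 0,"spin": 0,"jaw": 0.1},
  {"dx": 0,"dy": -1,"dz": 0,"spin": 0,"jaw": 0.1},
  {"dx": 0,"dy": -1,"dz": 0,"spin": 0,"jaw": 0.1},
])

```text
time: 1.35
tool_pos: [406.5, -211.2, 255.9]
orientation: [1.0, 0.018, -0.0, -0.0]
contact_force: [0.3, 0.7, 0.4]
opening: 38.5
```

Emit:
play_rows([
  {"dx": 0.5,"dy": -1,"dz": 0,"spin": 0,"jaw": 0.2},
  {"dx": 0.6,"dy": -1,"dz": 0,"spin": 0,"jaw": 0.2},
  {"dx": 0,"dy": -1,"dz": 0.4,"spin": 0,"jaw": 0.2},
  {"dx": 0,"dy": -1,"dz": 0.5,"spin": 0,"jaw": 0.2},
  {"dx": 0,"dy": -1,"dz": 0.5,"spin": 0,"jaw": 0.2},
])

```text
time: 1.98
tool_pos: [443.5, -10.0, 199.6]
orientation: [1.0, 0.017, -0.0, -0.0]
contact_force: [0.8, 0.5, 0.8]
opening: 34.2
```

Emit:
play_rows([
  {"dx": 0,"dy": -0.5,"dz": 0,"spin": 0,"jaw": 0.2},
  {"dx": 0,"dy": 0,"dz": 0,"spin": 0,"jaw": 0.2},
])

```text
time: 2.22
tool_pos: [442.5, 9.8, 199.8]
orientation: [1.0, 0.019, -0.001, -0.0]
contact_force: [0.9, -0.3, 0.9]
opening: 34.0
```

```bash
python3 - <<'E'
from bench import env
from h import *
o=env.observe();print(o["tool_pos"],o["q"],o["opening"])
a=[]
for n in("top","side"):
    d=env.get_image(n); im=d["image"]; K=d["mtx"]
    p=K@(d["R"]@np.array([443,12,119.5])+d["t"]);u,v=(p[:2]/p[2]).astype(int)
    a.append(cv2.resize(im[v-50:v+50,u-66:u+67],(399*1,300),interpolation=cv2.INTER_CUBIC))
cv2.imwrite("pics/lev.png",np.hstack(a)[:,:,::-1])
E
```

```text
[442.46553284   9.81222697 199.7964348 ] [-7.33756646e-02  1.80044298e-01  1.84907857e+00  7.37119771e-05
  1.11392647e+00  1.45962293e+00] 33.99795825475045
```

View pics/lev.png

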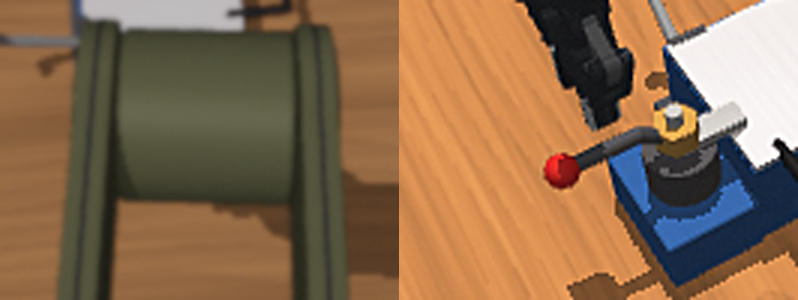

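The crop shows the fingers just above the lever, with the ball at (562,170) and the nut at (675,122). Top is blocked by the arm. I'll descend astride the bar.

Emit:
play_rows([
  {"dx": 0,"dy": -0.06,"dz": 0.6,"spin": 0,"jaw": 0.2},
  {"dx": 0,"dy": 0,"dz": 0.6,"spin": 0,"jaw": 0.2},
  {"dx": 0,"dy": 0,"dz": 0.4,"spin": 0,"jaw": 0.2},
  {"dx": 0,"dy": 0,"dz": 0.25,"spin": 0,"jaw": 0.2},
  {"dx": 0,"dy": 0,"dz": 0,"spin": 0,"jaw": 0.4},
])

```text
time: 2.95
tool_pos: [442.9, 10.4, 126.0]
orientation: [1.0, 0.017, -0.001, 0.0]
contact_force: [-1.1, 0.6, 0.1]
opening: 25.7
```

Emit:
play_rows([
  {"dx": 0,"dy": 0,"dz": 0,"spin": 0,"jaw": 0.4},
  {"dx": 0,"dy": -0.08,"dz": 0,"spin": 0,"jaw": 0.4},
  {"dx": 0,"dy": -0.06,"dz": 0,"spin": 0,"jaw": 0.4},
])

```text
time: 3.32
tool_pos: [443.2, 16.9, 126.8]
orientation: [1.0, 0.018, 0.001, 0.0]
contact_force: [0.1, 0.1, -0.3]
opening: 26.0
```

Emit:
play_rows([
  {"dx": 0,"dy": -0.05,"dz": 0,"spin": 0,"jaw": 0.4},
  {"dx": 0,"dy": -0.05,"dz": 0,"spin": 0,"jaw": 0.4},
])

```text
time: 3.58
tool_pos: [442.7, 20.3, 126.5]
orientation: [1.0, 0.018, 0.0, 0.001]
contact_force: [-1.5, -3.8, 2.8]
opening: 25.3
```

Emit:
play_rows([
  {"dx": 0,"dy": -0.05,"dz": 0,"spin": 0,"jaw": 0.4},
])

```text
time: 3.7
tool_pos: [442.6, 22.2, 126.5]
orientation: [1.0, 0.018, 0.0, 0.001]
contact_force: [-1.8, -6.6, 3.2]
opening: 25.6
```

Force climbs in +y (clamp negative), which hints at the tight way. I'll try the other way and compare.

Emit:
play_rows([
  {"dx": 0,"dy": 0.15,"dz": 0,"spin": 0,"jaw": 0.4},
  {"dx": 0,"dy": 0.2,"dz": 0,"spin": 0,"jaw": 0.4},
  {"dx": 0,"dy": 0.1,"dz": 0,"spin": 0,"jaw": 0.4},
])

```text
time: 4.08
tool_pos: [442.6, 4.8, 126.1]
orientation: [1.0, 0.017, -0.001, -0.001]
contact_force: [-2.4, 2.3, 0.4]
opening: 25.5
```

Emit:
play_rows([
  {"dx": 0,"dy": 0.05,"dz": 0,"spin": 0,"jaw": 0.4},
])

```text
time: 4.2
tool_pos: [442.6, 2.8, 126.1]
orientation: [1.0, 0.017, -0.001, -0.001]
contact_force: [-1.6, 3.0, 1.6]
opening: 25.8
```

Emit:
play_rows([
  {"dx": 0,"dy": 0.05,"dz": 0,"spin": 0,"jaw": 0.4},
])

```text
time: 4.32
tool_pos: [442.4, 0.9, 126.0]
orientation: [1.0, 0.017, -0.001, -0.0]
contact_force: [-2.3, 2.4, 1.4]
opening: 25.8
```

Emit:
play_rows([
  {"dx": 0,"dy": 0.05,"dz": 0,"spin": 0,"jaw": 0.4},
])

```text
time: 4.45
tool_pos: [442.5, -1.1, 126.1]
orientation: [1.0, 0.018, -0.001, -0.0]
contact_force: [-3.0, 4.5, 2.1]
opening: 26.2
```

Emit:
play_rows([
  {"dx": 0,"dy": 0.05,"dz": 0,"spin": -0.5,"jaw": 0.4},
])

```text
time: 4.58
tool_pos: [443.1, -3.3, 126.1]
orientation: [0.999, 0.04, -0.0, -0.0]
contact_force: [-1.3, 3.4, -0.2]
opening: 25.8
```

Emit:
play_rows([
  {"dx": 0,"dy": 0.05,"dz": 0,"spin": -0.5,"jaw": 0.4},
])

```text
time: 4.7
tool_pos: [443.7, -5.3, 126.2]
orientation: [0.998, 0.062, 0.0, -0.0]
contact_force: [-1.5, 3.5, -1.1]
opening: 25.3
```

Emit:
play_rows([
  {"dx": 0,"dy": 0.05,"dz": 0,"spin": -0.5,"jaw": 0.4},
])

```text
time: 4.82
tool_pos: [444.4, -7.3, 126.3]
orientation: [0.996, 0.084, 0.0, -0.0]
contact_force: [-0.9, 4.0, -0.8]
opening: 25.6
```

It turns on at a steady 3–4 N in the positive direction past 0.2 rad, so positive loosens. Swinging along the arc.

Emit:
play_rows([
  {"dx": 0.04,"dy": 0.05,"dz": 0,"spin": -1,"jaw": 0.4},
  {"dx": 0.04,"dy": 0.05,"dz": 0,"spin": -1,"jaw": 0.4},
  {"dx": 0.02,"dy": 0.1,"dz": 0,"spin": -1,"jaw": 0.4},
  {"dx": 0.01,"dy": 0.1,"dz": 0,"spin": -1,"jaw": 0.4},
  {"dx": 0.01,"dy": 0.12,"dz": 0,"spin": -1,"jaw": 0.4},
])

```text
time: 5.45
tool_pos: [454.6, -21.8, 126.2]
orientation: [0.955, 0.298, -0.0, 0.0]
contact_force: [-1.4, 2.1, 0.1]
opening: 25.9
```

Emit:
play_rows([
  {"dx": 0.01,"dy": 0.12,"dz": 0,"spin": -1,"jaw": 0.4},
  {"dx": 0.01,"dy": 0.12,"dz": 0,"spin": -1,"jaw": 0.4},
  {"dx": 0.01,"dy": 0.12,"dz": 0,"spin": -1,"jaw": 0.4},
  {"dx": 0.01,"dy": 0.12,"dz": 0,"spin": -1,"jaw": 0.4},
  {"dx": 0.01,"dy": 0.12,"dz": 0,"spin": -1,"jaw": 0.4},
])

```text
time: 6.08
tool_pos: [473.3, -37.2, 126.2]
orientation: [0.868, 0.497, 0.0, 0.0]
contact_force: [-1.8, 3.0, -0.8]
opening: 25.2
```

```bash
cat > st.py <<'E'
from bench import env
from h import *
o=env.observe();p=o["tool_pos"];q=o["orientation"];d=p[:2]-[498,14]
print(o["time"],p.round(1),o["contact_force"].round(1),"phi",np.arctan2(-d[1],-d[0]),"R",np.hypot(*d),"psi",2*np.arctan2(q[1],q[0]),"q6",o["q"][5])
E
python3 st.py
```

```text
6.075 [473.3 -37.2 126.2] [-1.8  3.  -0.8] phi 1.1209577357476415 R 56.86776762441011 psi 1.041242628468902 q6 0.3618835391336166
```

Emit:
play_rows([
  {"dx": 0.02,"dy": 0.12,"dz": 0,"spin": -1,"jaw": 0.4},
  {"dx": 0.02,"dy": 0.12,"dz": 0,"spin": -1,"jaw": 0.4},
  {"dx": 0.01,"dy": 0.12,"dz": 0,"spin": -1,"jaw": 0.4},
  {"dx": 0.01,"dy": 0.12,"dz": 0,"spin": -1,"jaw": 0.4},
  {"dx": 0.01,"dy": 0.12,"dz": 0,"spin": -1,"jaw": 0.4},
])

```text
time: 6.7
tool_pos: [496.1, -43.0, 126.1]
orientation: [0.739, 0.673, -0.0, -0.0]
contact_force: [-1.9, 2.6, 0.9]
opening: 25.8
```

Emit:
play_rows([
  {"dx": 0.01,"dy": 0.12,"dz": 0,"spin": -1,"jaw": 0.4},
  {"dx": 0.01,"dy": 0.12,"dz": 0,"spin": -1,"jaw": 0.4},
  {"dx": 0.01,"dy": 0.12,"dz": 0,"spin": -1,"jaw": 0.4},
  {"dx": 0.01,"dy": 0.1,"dz": 0,"spin": -1,"jaw": 0.4},
])

```text
time: 7.2
tool_pos: [514.1, -41.0, 126.0]
orientation: [0.611, 0.792, -0.001, -0.0]
contact_force: [-3.3, 1.6, 0.4]
opening: 25.8
```

```bash
python3 st.py; python3 - <<'E'
from bench import env
from h import *
for n in("side","top"):
    d=env.get_image(n);m,c,a=blob(red(d["image"]));print(n,c,a,ray(d,*c,119.5))
E
```

```text
7.2 [514.1 -41.  126. ] [-3.3  1.6  0.4] phi 1.8550594543611885 R 57.31072317107552 psi 1.8270081618439284 q6 -0.4167922096889126
side [251.13414634 250.93902439] 82 [513.78931054 -67.20031874 119.5       ]Traceback (most recent call last):
  File "<stdin>", line 4, in <module>
  File "h.py", line 5, in blob
    n,l,s,c=cv2.connectedComponentsWithStats(m.astype(np.uint8)); i=1+np.argmax(s[1:,4]); return l==i,c[i],s[i,4]
                                                                      ~~~~~~~~~^^^^^^^^^
    return _wrapfunc(a, 'argmax', axis=axis, out=out, **kwds)
    return bound(*args, **kwds)
ValueError: attempt to get argmax of an empty sequence
```

The side camera puts the ball at φ≈1.76, which is a clamp angle of about +1.73. Releasing, lifting, and turning for the rail.

Emit:
play_rows([
  {"dx": 0,"dy": -0.12,"dz": 0,"spin": 0,"jaw": 0.3},
  {"dx": 0,"dy": 0,"dz": -0.6,"spin": 0,"jaw": 0.3},
  {"dx": 0,"dy": 0,"dz": -0.8,"spin": 0,"jaw": 0.3},
  {"dx": 0,"dy": 0,"dz": -0.6,"spin": -1,"jaw": 0.3},
  {"dx": 0,"dy": 0,"dz": 0,"spin": -1,"jaw": 0.3},
])

```text
time: 7.92
tool_pos: [511.8, -42.8, 209.0]
orientation: [0.54, 0.841, 0.001, 0.003]
contact_force: [0.6, 0.5, 0.4]
opening: 29.7
```

Emit:
play_rows([
  {"dx": 0,"dy": 0,"dz": 0,"spin": -1,"jaw": 0.3},
  {"dx": 0,"dy": 0,"dz": 0,"spin": -1,"jaw": 0.3},
  {"dx": 0,"dy": 0,"dz": 0,"spin": -1,"jaw": 0.3},
  {"dx": 0,"dy": 0,"dz": 0,"spin": -1,"jaw": 0.3},
  {"dx": 0,"dy": 0,"dz": 0,"spin": -1,"jaw": 0.3},
])

```text
time: 8.55
tool_pos: [510.1, -42.6, 206.6]
orientation: [0.345, 0.938, -0.0, 0.001]
contact_force: [0.2, -0.4, 0.1]
opening: 29.9
```

Emit:
play_rows([
  {"dx": 0,"dy": 0,"dz": 0,"spin": -1,"jaw": 0.3},
  {"dx": 0,"dy": 0,"dz": 0,"spin": -1,"jaw": 0.3},
  {"dx": 0,"dy": 0,"dz": 0,"spin": -1,"jaw": 0.3},
  {"dx": 0,"dy": 0,"dz": 0,"spin": -1,"jaw": 0.3},
  {"dx": 0,"dy": 0,"dz": 0,"spin": -1,"jaw": 0.3},
])

```text
time: 9.18
tool_pos: [510.1, -42.6, 206.6]
orientation: [0.134, 0.991, -0.0, 0.001]
contact_force: [-0.3, 0.5, 0.1]
opening: 29.9
```

Emit:
play_rows([
  {"dx": 0,"dy": -1,"dz": 0,"spin": -1,"jaw": 0.3},
  {"dx": 0,"dy": -1,"dz": 0,"spin": -1,"jaw": 0.3},
  {"dx": 0,"dy": -1,"dz": 0,"spin": -1,"jaw": 0.3},
  {"dx": 0,"dy": 0,"dz": 0,"spin": -0.5,"jaw": 0.3},
  {"dx": 0,"dy": 0,"dz": 0,"spin": 0,"jaw": 0.3},
])

```text
time: 9.8
tool_pos: [488.0, -160.7, 206.5]
orientation: [-0.016, 1.0, -0.0, 0.0]
contact_force: [-0.3, 0.2, 0.5]
opening: 30.1
```

```bash
python3 st.py; python3 - <<'E'
from bench import env
from h import *
K=0
for n in("top","side"):
    d=env.get_image(n);im=d["image"]
    try:
        m,c,a=blob(red(im));print(n,"ball",c,a,ray(d,*c,119.5))
    except ValueError: pass
    if n=="top":
        K=d["mtx"];p=K@(d["R"]@np.array([590,0,83])+d["t"]);u,v=(p[:2]/p[2]).astype(int)
        A=im[v-75:v+75,u-100:u+100]
    np.savez(n+"1.npz",**d)
cv2.imwrite("pics/rail.png",cv2.resize(A,None,fx=4,fy=4,interpolation=cv2.INTER_CUBIC)[:,:,::-1])
E
```

```text
9.8 [ 488.  -160.7  206.5] [-0.3  0.2  0.5] phi 1.5133367594584606 R 174.9604464342527 psi 3.1738324509702793 q6 -2.002907081595246
top ball [312.01818182 255.03636364] 55 [514.46011141 -69.72825126 119.5       ]
```

View pics/rail.png

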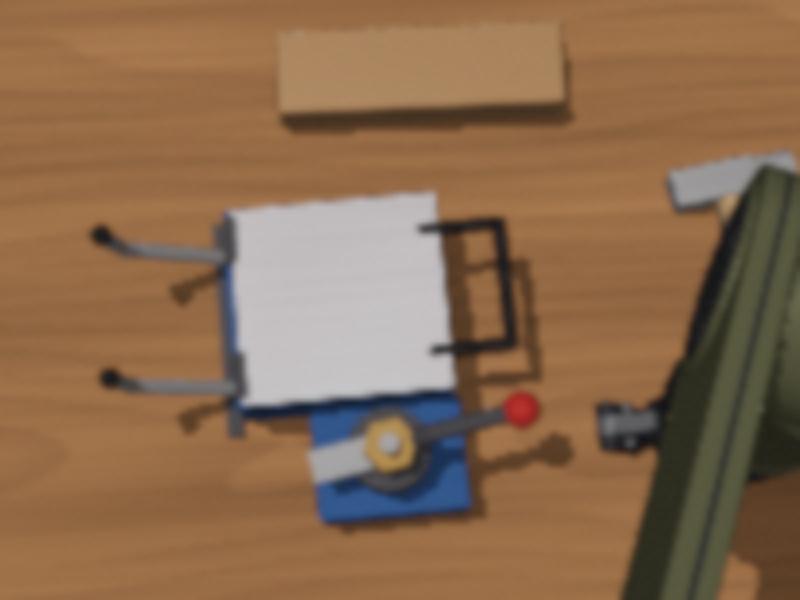

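The crop shows the lever swung to the side with the ball at (521,408), the dog at (340,460) clear of the flap, and the rail from (500,225) to (512,345). Measuring the rail now.

```bash
python3 - <<'E'
from h import *
d=dict(np.load("top1.npz"));K=d["mtx"];p=K@(d["R"]@np.array([590,0,83])+d["t"]);u,v=(p[:2]/p[2]).astype(int);u0,v0=u-100,v-75
im=d["image"]
m=np.zeros(im.shape[:2],bool); y0,y1,x0,x1=v0+59,v0+84,u0+122,u0+131
sub=im[y0:y1,x0:x1].astype(int).max(2); 
pts=[]
for r in range(y0,y1):
    w=np.clip(110-im[r,x0:x1].max(1).astype(float),0,None)
    if w.sum()>0: pts.append(ray(d,(w*np.arange(x0,x1)).sum()/w.sum(),r,83+2))
pts=np.array(pts); f=np.polyfit(pts[:,0],pts[:,1],1); print(pts[:,:2].round(1)[[0,-1]],"slope",f,"y at 601",np.polyval(f,601), "res",np.std(pts[:,1]-np.polyval(f,pts[:,0])))
P=ray(d,u0+506/4,v0+285/4,85);print("mid",P)
# flap again
mn=im.min(2).astype(int);mx=im.max(2);c,cc,a=blob((mn>165)&(mx-mn<45)&(np.arange(560)[None]<u0+118)&(np.arange(560)[None]>u0+50))
w=np.array([ray(d,*q,86)[:2] for q in np.argwhere(c)[:,::-1]],np.float32);print(cv2.minAreaRect(w))
for U,V in((228,250),(240,385)): print("hinge",ray(d,u0+U/4,v0+V/4,86))
E
```

```text
[[631.1 -66.4]
 [567.6 -68.9]] slope [ 3.44602418e-02 -8.88397393e+01] y at 601 -68.12913399882257 res 0.6436829660074731
mid [598.39077285 -69.10822278  85.        ]
((596.5615234375, 39.23746109008789), (126.1957778930664, 133.12669372558594), 2.1786208152770996)
hinge [630.81840029 109.82028374  86.        ]
hinge [542.35211012 104.94194285  86.        ]
```

Emit:
play_rows([
  {"dx": -0.95,"dy": 0.75,"dz": 0,"spin": 0,"jaw": 0.3},
  {"dx": -0.95,"dy": 0.75,"dz": 0,"spin": 0,"jaw": 0.3},
  {"dx": -0.97,"dy": 0.73,"dz": 0.5,"spin": 0,"jaw": 0.3},
  {"dx": 0,"dy": 0,"dz": 0.8,"spin": 0,"jaw": 0.3},
  {"dx": 0,"dy": 0,"dz": 0.7,"spin": 0,"jaw": 0.3},
])

```text
time: 10.52
tool_pos: [600.1, -65.0, 125.2]
orientation: [-0.018, 1.0, -0.0, 0.0]
contact_force: [0.6, -0.6, 0.4]
opening: 30.1
```

```bash
python3 st.py; python3 - <<'E'
from bench import env
from h import *
d=env.get_image("side");cv2.imwrite("pics/s2.png",cv2.resize(d["image"][160:320,180:390],None,fx=3.6,fy=3.6,interpolation=cv2.INTER_CUBIC)[:,:,::-1])
E
```

```text
10.525 [600.1 -65.  125.2] [ 0.6 -0.6  0.4] phi 2.483486882838192 R 129.10394357879574 psi 3.1784386402991345 q6 -1.7851931096128562
```

View pics/s2.png

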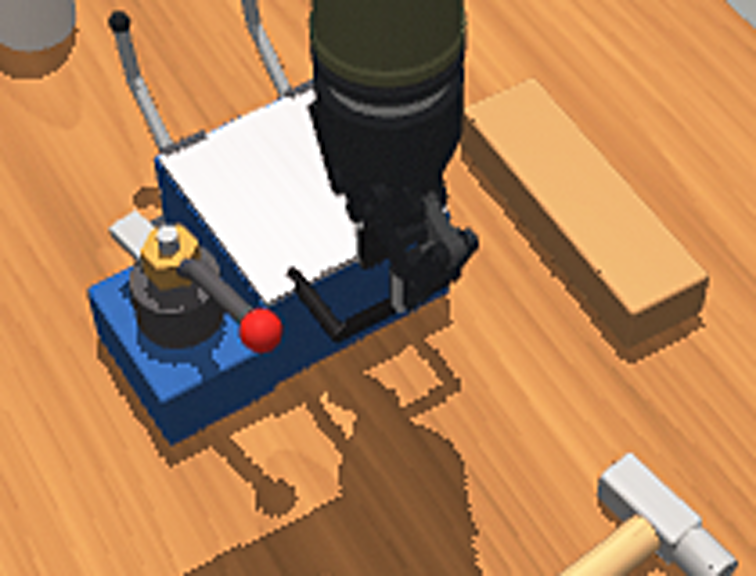

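The side crop shows the gripper above the rail, with the rail's near end at (340,330) and the lever ball clear at (260,330). Shifting about 3 mm toward -y and descending.

Emit:
play_rows([
  {"dx": 0,"dy": -0.06,"dz": 0.3,"spin": 0,"jaw": 0.3},
  {"dx": 0,"dy": 0,"dz": 0.3,"spin": 0,"jaw": 0.3},
  {"dx": 0,"dy": 0,"dz": 0.28,"spin": 0,"jaw": 0.3},
  {"dx": 0,"dy": 0,"dz": 0,"spin": 0,"jaw": 0.3},
])

```text
time: 11.08
tool_pos: [599.2, -68.9, 90.5]
orientation: [-0.017, 1.0, 0.0, -0.001]
contact_force: [0.7, -0.3, 0.5]
opening: 29.9
```

Emit:
play_rows([
  {"dx": 0,"dy": 0,"dz": 0,"spin": 0,"jaw": 0.6},
  {"dx": 0,"dy": 0,"dz": 0,"spin": 0,"jaw": 0.65},
])

```text
time: 11.32
tool_pos: [600.1, -69.0, 91.7]
orientation: [-0.017, 1.0, -0.0, 0.001]
contact_force: [-0.8, 0.3, 0.7]
opening: 15.1
```

Emit:
play_rows([
  {"dx": 0,"dy": 0,"dz": 0.05,"spin": 0,"jaw": 0.8},
  {"dx": 0,"dy": 0,"dz": 0,"spin": 0,"jaw": 1},
])

```text
time: 11.58
tool_pos: [600.2, -68.2, 91.3]
orientation: [-0.017, 1.0, 0.0, 0.001]
contact_force: [-3.3, 2.2, 11.2]
opening: 7.6
```

Emit:
play_rows([
  {"dx": 0,"dy": 0,"dz": 0,"spin": 0,"jaw": 1},
])

```text
time: 11.7
tool_pos: [600.3, -68.2, 91.3]
orientation: [-0.017, 1.0, 0.0, 0.001]
contact_force: [-2.6, 3.3, 10.4]
opening: 7.9
```

Emit:
play_rows([
  {"dx": 0,"dy": 0,"dz": -0.2,"spin": 0,"jaw": 1},
  {"dx": 0,"dy": 0.02,"dz": -0.2,"spin": 0,"jaw": 1},
])

```text
time: 11.95
tool_pos: [600.1, -67.8, 105.5]
orientation: [-0.018, 1.0, 0.0, 0.0]
contact_force: [2.9, 2.8, -3.3]
opening: 7.4
```

```bash
python3 st.py; python3 - <<'E'
from bench import env
from h import *
d=env.get_image("side");cv2.imwrite("pics/s3.png",cv2.resize(d["image"][160:320,180:390],None,fx=3.6,fy=3.6,interpolation=cv2.INTER_CUBIC)[:,:,::-1])
a=np.r_[0.0914,np.arange(.16,2.49,.08)]
y=175*(1-np.cos(a));z=175*np.sin(a)
for i in range(1,len(a)): print(f"{a[i]:.2f} dy {(y[i]-y[i-1])/40:.3f} dz {-(z[i]-z[i-1])/40:.3f} Y {y[i]-68:.0f} Z {z[i]+91:.0f}")
E
```

```text
11.95 [600.1 -67.8 105.5] [ 2.9  2.8 -3.3] phi 2.46637251793842 R 130.81541110271036 psi 3.176774718105383 q6 -1.788814248175335
0.16 dy 0.038 dz -0.298 Y -66 Z 119
0.24 dy 0.070 dz -0.343 Y -63 Z 133
0.32 dy 0.097 dz -0.336 Y -59 Z 146
0.40 dy 0.123 dz -0.327 Y -54 Z 159
0.48 dy 0.149 dz -0.317 Y -48 Z 172
0.56 dy 0.174 dz -0.304 Y -41 Z 184
0.64 dy 0.198 dz -0.289 Y -33 Z 196
0.72 dy 0.220 dz -0.272 Y -25 Z 206
0.80 dy 0.241 dz -0.254 Y -15 Z 217
0.88 dy 0.261 dz -0.234 Y -5 Z 226
0.96 dy 0.278 dz -0.212 Y 7 Z 234
1.04 dy 0.294 dz -0.189 Y 18 Z 242
1.12 dy 0.309 dz -0.165 Y 31 Z 249
1.20 dy 0.321 dz -0.140 Y 44 Z 254
1.28 dy 0.331 dz -0.114 Y 57 Z 259
1.36 dy 0.339 dz -0.087 Y 70 Z 262
1.44 dy 0.345 dz -0.059 Y 84 Z 265
1.52 dy 0.348 dz -0.032 Y 98 Z 266
1.60 dy 0.350 dz -0.004 Y 112 Z 266
1.68 dy 0.349 dz 0.024 Y 126 Z 265
1.76 dy 0.346 dz 0.052 Y 140 Z 263
1.84 dy 0.341 dz 0.079 Y 154 Z 260
1.92 dy 0.333 dz 0.106 Y 167 Z 255
2.00 dy 0.324 dz 0.133 Y 180 Z 250
2.08 dy 0.312 dz 0.158 Y 192 Z 244
2.16 dy 0.298 dz 0.183 Y 204 Z 236
2.24 dy 0.283 dz 0.206 Y 216 Z 228
2.32 dy 0.266 dz 0.228 Y 226 Z 219
2.40 dy 0.246 dz 0.248 Y 236 Z 209
2.48 dy 0.226 dz 0.267 Y 245 Z 199
```

View pics/s3.png

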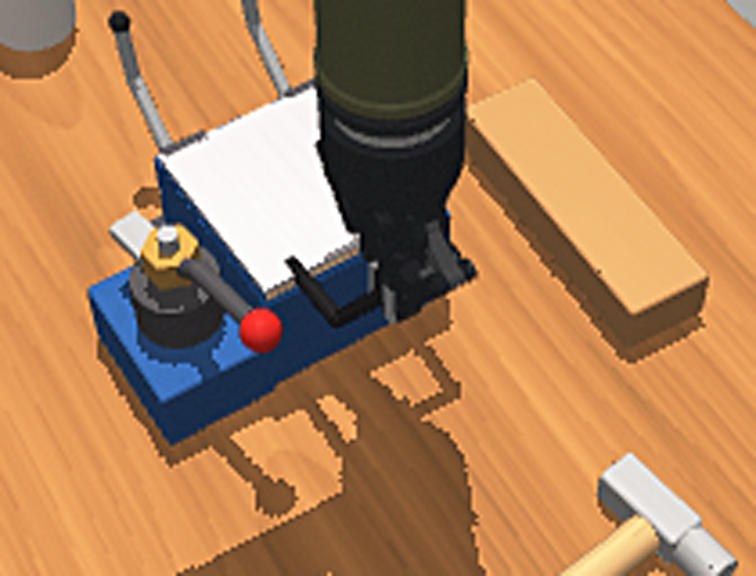

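The crop shows the flap edge just lifted, with a gap under it at (300,275). I'll measure the flap angle by fitting a plane to its depth points.

```bash
cat > flap.py <<'E'
from bench import env
from h import *
o=env.observe();print(o["tool_pos"].round(1),o["contact_force"].round(1),round(o["opening"],1))
for n in("side","top"):
    d=env.get_image(n);im=d["image"];K,R,t=d["mtx"],d["R"],d["t"]
    mn=im.min(2).astype(int);mx=im.max(2)
    P=np.argwhere((mn>130)&(mx-mn<45)&(d["depth"]>0))[:,::-1];z=d["depth"][P[:,1],P[:,0]]
    X=(np.c_[(P-[K[0,2],K[1,2]])/K[0,0],np.ones(len(P))]*z[:,None]-t)@R
    c,s=np.cos(.036),np.sin(.036);T=(X[:,:2]-[593.7,106.8])@np.array([[c,-s],[s,c]])
    T=np.c_[T,X[:,2]-83]; T=T[(abs(T[:,0])<70)&(np.hypot(T[:,1],T[:,2])<150)&(T[:,2]>-15)]
    if len(T)>80:
        C=np.median(T,0);k=np.hypot(T[:,1],T[:,2])>40;print(n,len(T),"angle",np.median(np.arctan2(T[k,2],-T[k,1])).round(3),"far",np.percentile(np.hypot(T[:,1],T[:,2]),98))
        f=np.polyfit(T[:,1],T[:,2],1);print("slope angle",-np.arctan(f[0]))
E
python3 flap.py
```

```text
[600.1 -67.7 106.3] [ 0.9  2.6 -1.3] 7.8
side 1684 angle 0.121 far 132.12211324272783
slope angle 0.09876463955720959
top 2045 angle 0.122 far 117.48840504501142
slope angle 0.08212305008277615
```

The angle of about 0.09 rad matches the lift, so there is no slip. Swinging along the arc.

Emit:
play_rows([
  {"dx": 0,"dy": 0.04,"dz": -0.3,"spin": 0,"jaw": 1},
  {"dx": 0,"dy": 0.07,"dz": -0.34,"spin": 0,"jaw": 1},
  {"dx": 0,"dy": 0.1,"dz": -0.34,"spin": 0,"jaw": 1},
  {"dx": 0,"dy": 0.12,"dz": -0.33,"spin": 0,"jaw": 1},
  {"dx": 0,"dy": 0.15,"dz": -0.32,"spin": 0,"jaw": 1},
])

```text
time: 12.72
tool_pos: [599.3, -49.7, 171.8]
orientation: [-0.018, 1.0, -0.001, 0.001]
contact_force: [3.3, -4.0, -0.8]
opening: 7.7
```

```bash
python3 flap.py
```

```text
[599.3 -49.7 171.8] [ 3.3 -4.  -0.8] 7.7
side 1077 angle 0.499 far 135.21802941694943
slope angle 0.4162424755582065
top 1563 angle 0.513 far 130.91534444777153
slope angle 0.4758750509552168
```

Emit:
play_rows([
  {"dx": 0,"dy": 0.17,"dz": -0.3,"spin": 0,"jaw": 1},
  {"dx": 0,"dy": 0.2,"dz": -0.29,"spin": 0,"jaw": 1},
  {"dx": 0,"dy": 0.22,"dz": -0.27,"spin": 0,"jaw": 1},
  {"dx": 0,"dy": 0.24,"dz": -0.25,"spin": 0,"jaw": 1},
  {"dx": 0,"dy": 0.26,"dz": -0.23,"spin": 0,"jaw": 1},
])

```text
time: 13.45
tool_pos: [597.8, -9.1, 226.0]
orientation: [-0.017, 1.0, -0.004, 0.001]
contact_force: [-0.3, -12.1, 9.6]
opening: 7.3
```

```bash
python3 flap.py
```

```text
[597.8  -9.1 226. ] [ -0.3 -12.1   9.6] 7.3
side 127 angle 0.839 far 136.98961564185984
slope angle 0.6214779930205789
top 569 angle 0.883 far 134.74494092632267
slope angle 0.8491285439967151
```

Radial push is building to about 15 N inward, so I'll ease the path outward by a few mm.

Emit:
play_rows([
  {"dx": 0,"dy": 0.22,"dz": -0.27,"spin": 0,"jaw": 1},
  {"dx": 0,"dy": 0.26,"dz": -0.24,"spin": 0,"jaw": 1},
  {"dx": 0,"dy": 0.3,"dz": -0.17,"spin": 0,"jaw": 1},
])

```text
time: 13.92
tool_pos: [596.3, 26.1, 251.7]
orientation: [-0.017, 1.0, -0.0, -0.0]
contact_force: [2.4, -3.3, 1.9]
opening: 7.6
```

```bash
python3 flap.py
```

```text
[596.3  26.1 251.7] [ 2.4 -3.3  1.9] 7.6
side 114 angle 1.086 far 138.82788642776092
slope angle 0.790064468660155
top 652 angle 1.134 far 135.2488446268863
slope angle 1.0996274487537607
```

Emit:
play_rows([
  {"dx": 0,"dy": 0.32,"dz": -0.14,"spin": 0,"jaw": 1},
  {"dx": 0,"dy": 0.33,"dz": -0.11,"spin": 0,"jaw": 1},
  {"dx": 0,"dy": 0.34,"dz": -0.08,"spin": 0,"jaw": 1},
  {"dx": 0,"dy": 0.34,"dz": -0.06,"spin": 0,"jaw": 1},
])

```text
time: 14.52
tool_pos: [594.2, 78.4, 268.8]
orientation: [-0.018, 1.0, -0.001, 0.0]
contact_force: [-1.6, -5.4, 11.2]
opening: 7.6
```

Emit:
play_rows([
  {"dx": 0,"dy": 0.35,"dz": -0.03,"spin": 0,"jaw": 1},
  {"dx": 0,"dy": 0.35,"dz": 0,"spin": 0,"jaw": 1},
  {"dx": 0,"dy": 0.35,"dz": 0.02,"spin": 0,"jaw": 1},
])

```text
time: 14.9
tool_pos: [592.4, 122.0, 269.0]
orientation: [-0.018, 1.0, 0.001, 0.0]
contact_force: [-2.4, -0.8, 10.3]
opening: 7.2
```

```bash
python3 flap.py;python3 - <<'E'
from bench import env
from h import *
d=env.get_image("side");cv2.imwrite("pics/s4.png",cv2.resize(d["image"][60:320,130:390],None,fx=2.2,fy=2.2,interpolation=cv2.INTER_CUBIC)[:,:,::-1])
E
```

```text
[592.4 122.  269. ] [-2.4 -0.8 10.3] 7.2
```

View pics/s4.png

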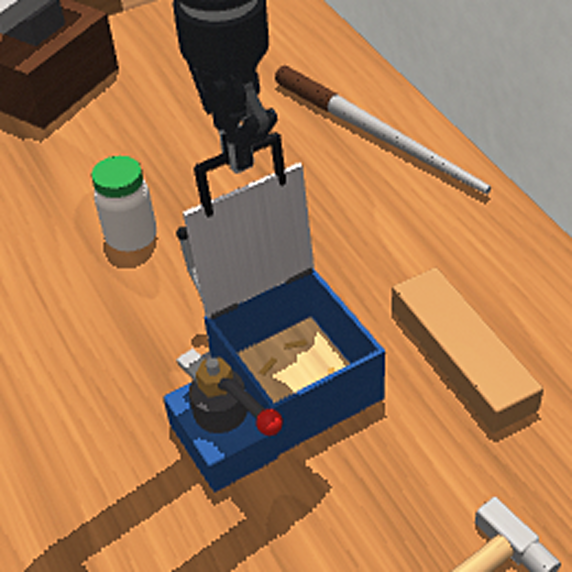

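The flap is just past vertical, held by the rail at (240,150), and jar, brick and hammer are undisturbed. I'll ease up about 2.5 mm and carry on.

Emit:
play_rows([
  {"dx": 0,"dy": 0.35,"dz": -0.02,"spin": 0,"jaw": 1},
  {"dx": 0,"dy": 0.34,"dz": 0.07,"spin": 0,"jaw": 1},
  {"dx": 0,"dy": 0.33,"dz": 0.1,"spin": 0,"jaw": 1},
  {"dx": 0,"dy": 0.32,"dz": 0.13,"spin": 0,"jaw": 1},
])

```text
time: 15.55
tool_pos: [590.2, 175.9, 255.4]
orientation: [-0.018, 1.0, 0.0, -0.001]
contact_force: [-2.6, -1.2, 5.3]
opening: 7.0
```

```bash
python3 flap.py
```

```text
[590.2 175.9 255.4] [-2.6 -1.2  5.3] 7.0
side 1146 angle 1.946 far 134.65301541211448
slope angle -1.006081313914154
```

Emit:
play_rows([
  {"dx": 0,"dy": 0.32,"dz": 0.14,"spin": 0,"jaw": 1},
  {"dx": 0,"dy": 0.3,"dz": 0.17,"spin": 0,"jaw": 1},
  {"dx": 0,"dy": 0.28,"dz": 0.19,"spin": 0,"jaw": 1},
  {"dx": 0,"dy": 0.27,"dz": 0.22,"spin": 0,"jaw": 1},
])

```text
time: 16.15
tool_pos: [588.4, 222.0, 225.7]
orientation: [-0.018, 1.0, -0.0, -0.001]
contact_force: [-2.9, -0.6, 0.6]
opening: 7.4
```

```bash
python3 flap.py
```

```text
[588.4 222.  225.7] [-2.9 -0.6  0.6] 7.4
side 2073 angle 2.256 far 131.6949519255757
slope angle -0.7955377258344499
top 838 angle 2.261 far 133.27623658887143
slope angle -0.8358230232156383
```

Emit:
play_rows([
  {"dx": 0,"dy": 0.13,"dz": 0.12,"spin": 0,"jaw": 1},
  {"dx": 0,"dy": 0.12,"dz": 0.12,"spin": 0,"jaw": 1},
  {"dx": 0,"dy": 0.12,"dz": 0.13,"spin": 0,"jaw": 1},
  {"dx": 0,"dy": 0.11,"dz": 0.13,"spin": 0,"jaw": 1},
])

```text
time: 16.75
tool_pos: [587.8, 240.1, 206.5]
orientation: [-0.017, 1.0, -0.0, -0.001]
contact_force: [-5.1, -0.5, -0.0]
opening: 7.4
```

Emit:
play_rows([
  {"dx": 0,"dy": 0.05,"dz": 0.07,"spin": 0,"jaw": 1},
  {"dx": 0,"dy": 0.05,"dz": 0.07,"spin": 0,"jaw": 1},
])

```text
time: 17.0
tool_pos: [587.6, 244.5, 201.0]
orientation: [-0.017, 1.0, -0.0, -0.001]
contact_force: [-5.6, 0.8, 1.3]
opening: 7.3
```

```bash
python3 flap.py
```

```text
[587.6 244.5 201. ] [-5.6  0.8  1.3] 7.3
side 2948 angle 2.442 far 131.61370566476637
slope angle -0.6276179791689431
top 1121 angle 2.441 far 129.7733395521373
slope angle -0.657450908263625
```

Emit:
play_rows([
  {"dx": 0,"dy": 0.05,"dz": 0.07,"spin": 0,"jaw": 1},
  {"dx": 0,"dy": 0.0,"dz": 0,"spin": 0,"jaw": 1},
])

```text
time: 17.35
tool_pos: [587.6, 246.6, 198.2]
orientation: [-0.017, 1.0, -0.0, -0.001]
contact_force: [-6.3, 0.9, 0.5]
opening: 7.7
```

Emit:
play_rows([
  {"dx": 0,"dy": 0.05,"dz": 0.07,"spin": 0,"jaw": 1},
  {"dx": 0,"dy": 0.0,"dz": 0,"spin": 0,"jaw": 1},
])

```text
time: 17.6
tool_pos: [587.6, 246.9, 197.9]
orientation: [-0.017, 1.0, -0.001, -0.0]
contact_force: [-9.3, -4.2, 12.0]
opening: 7.4
```

Emit:
play_rows([
  {"dx": 0,"dy": 0.04,"dz": 0.06,"spin": 0,"jaw": 1},
  {"dx": 0,"dy": 0.0,"dz": 0,"spin": 0,"jaw": 1},
])

```text
time: 17.85
tool_pos: [587.7, 247.0, 197.6]
orientation: [-0.017, 1.0, -0.002, 0.0]
contact_force: [-11.5, -8.8, 22.1]
opening: 7.4
```

```bash
python3 flap.py
```

```text
[587.7 247.  197.6] [-11.5  -8.8  22.1] 7.4
side 2945 angle 2.463 far 131.2656696196616
slope angle -0.6063448561708888
top 1154 angle 2.461 far 128.6421517650085
slope angle -0.6361887208526813
```

The position stalls while force rises, so the flap is on its stops. Relaxing, then opening a little and withdrawing upward.

Emit:
play_rows([
  {"dx": 0,"dy": -0.08,"dz": -0.11,"spin": 0,"jaw": 1},
  {"dx": 0,"dy": 0,"dz": 0,"spin": 0,"jaw": 0.75},
  {"dx": 0,"dy": 0,"dz": 0,"spin": 0,"jaw": 0.5},
  {"dx": 0,"dy": 0,"dz": 0,"spin": 0,"jaw": 0.5},
])

```text
time: 18.45
tool_pos: [589.6, 247.1, 197.8]
orientation: [-0.017, 1.0, 0.0, 0.001]
contact_force: [-0.5, -0.1, -0.3]
opening: 21.8
```

```bash
python3 flap.py
```

```text
[589.6 247.1 197.8] [-0.5 -0.1 -0.3] 21.8
side 2938 angle 2.462 far 131.42301370308536
slope angle -0.6128602252277371
top 1119 angle 2.458 far 128.38635822658424
slope angle -0.6399050219533137
```

Emit:
play_rows([
  {"dx": 0,"dy": 0,"dz": -0.3,"spin": 0,"jaw": 0.5},
  {"dx": 0,"dy": 0,"dz": -0.5,"spin": 0,"jaw": 0.5},
  {"dx": 0,"dy": 0,"dz": -0.9,"spin": 0,"jaw": 0.5},
  {"dx": 0,"dy": 0,"dz": -0.9,"spin": 0,"jaw": 0.5},
  {"dx": 0,"dy": 0,"dz": 0,"spin": 0,"jaw": 0.5},
])

```text
time: 19.18
tool_pos: [590.8, 247.7, 306.8]
orientation: [-0.018, 1.0, 0.001, 0.004]
contact_force: [-0.4, 0.0, -0.4]
opening: 21.8
```

Emit:
play_rows([
  {"dx": 0.9,"dy": 0,"dz": -0.5,"spin": 0,"jaw": 0.5},
  {"dx": 0.9,"dy": 0,"dz": 0,"spin": 0,"jaw": 0.5},
  {"dx": 0,"dy": 0,"dz": 0,"spin": 0,"jaw": 0.5},
  {"dx": 0,"dy": 0,"dz": 0,"spin": 0,"jaw": 0.5},
  {"dx": 0,"dy": 0,"dz": 0,"spin": 0,"jaw": 0.5},
])

```text
time: 19.8
tool_pos: [517.5, 244.4, 321.5]
orientation: [-0.017, 1.0, -0.0, -0.0]
contact_force: [0.3, -0.1, 0.5]
opening: 21.4
```

```bash
python3 flap.py; python3 - <<'E'
from bench import env
from h import *
d=env.get_image("side");m,c,a=blob(red(d["image"]));print("ball",ray(d,*c,119.5))
i=d["image"].astype(int);m,c,a=blob((i[...,1]>100)&(i[...,0]<70)&(i[...,2]<110));print("cap",c,a,ray(d,*c,100))
A=d["image"];B=env.get_image("top")["image"]
cv2.imwrite("pics/end.png",cv2.resize(np.vstack([A[60:390,110:410]]),None,fx=1.8,fy=1.8)[:,:,::-1])
E
```

```text
[517.5 244.4 321.5] [ 0.3 -0.1  0.5] 21.4
side 3042 angle 2.463 far 131.5187138768383
slope angle -0.6062002258423508
top 2322 angle 2.463 far 133.92640313724263
slope angle -0.6376992116758627
ball [515.7569357  -66.60202539 119.5       ]
cap [182.48387097 137.92741935] 248 [531.85261184 341.6349251  100.        ]
```

View pics/end.png

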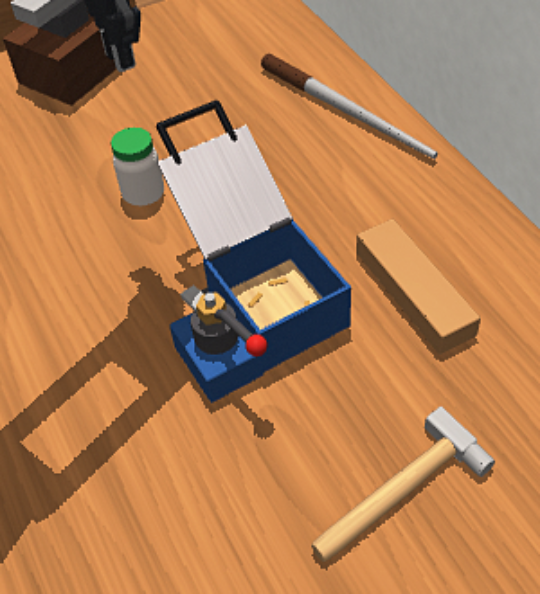

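The flap lies back on its stops with the rail at (190,115). The lever is turned with its ball at (257,345), the gripper is clear, and jar, brick and hammer look unmoved. Handing in.

```bash
python3 -c "
from bench import env
print(env.finish_job())"
```

```text
the job is handed in; nothing more can be done
None
```

The trap is open and the job is handed in at about 20 s of the 61 s allowed.

- **Clamp:** Pushing the lever clockwise, the force climbed to 6.6 N within about 3 mm, so I stopped. Counter-clockwise it kept turning at about 3–4 N, so that is the loosening way. I swung it to about +1.73 rad, and the last picture still showed it there.
- **Flap:** I gripped it by the rail and took it over past vertical, measuring its angle on the way. I lowered it in small steps until it stalled on the stops, with a reading of 22 N upward and about 26 N in total. After easing off and letting go, it stayed where it was.
- **Flap angle:** The final readings disagree slightly: 2.46 rad from the hinge, and 2.50–2.54 rad from the slope of the flap surface. I take this as about 2.5 rad, lying on the stops.
- **Other forces:** While swinging, I pushed the flap inward at about 15 N at one point because my path was a few mm off, and corrected it.
- **Surroundings:** At the end the gripper was well clear with almost no force on it. The jar's cap measured within 1 mm of where it started. I checked the brick and hammer only by eye, and they looked unmoved.

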